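Get the razor out of the sliding-lid shaving box

TASK

Get the razor ready for shaving: lift the handle end of the wooden box's sliding lid over the stop lip, slide the lid out of its grooves and lay it flat and right way up in the middle of the cork mat, then take the razor out of the box and lay it flat inside the steel tray. Put both down rather than dropping them, and leave the bottle, the bowl, the tin and the can standing where they are.

Things in the scene. Friction and masses are not known exactly. Their poses are not given: they have to be found in the camera images.
- box: Fixed wooden box 180 x 128 x 57 mm (its x, y, z); origin at the centre of its underside on the counter, z up. The lid leaves towards its -x end. Inner floor 14 mm up; inside x from -78 to +84 mm, 96 mm wide, open on top between the ledges. The lid lies on ledges 40 mm up along both sides, between outer walls 117 mm apart and 51 mm high; rear wall's inner face at x = +84 mm.
- box_rail (a point): Middle between the front ends of two rails, at their undersides 51 mm up: x = +22 mm in the box's frame. Rails 14 mm wide, 6 mm thick, 100 mm apart, overhang the sides from here back to x = +90 mm; with the ledges they form grooves 11 mm high. The lid is free of the rails, and can be lifted away, once slid out about 62 mm.
- box_lip (a point): Middle of the top of the stop lip, on the box's -x end wall: 45 mm up, at x = -85 mm in the box's frame. The lip is 9 mm thick (x -90 to -81 mm), 5 mm high above the ledges, and spans the full width. The lid's end must rise more than 5 mm to pass it, and can rise at most about 13 mm while its other end is fully in the grooves.
- lid_bar (a point): Centre (half-way up) of the lid's handle, a dark wooden bar 14 mm (lid x) x 56 mm (y) x 26 mm high, standing on the lid's top near its -x end. Its centre is 64 mm to -x of the plate's centre and 19 mm above the plate's underside. Axes of the lid: z up, x along the slide; it slides out to -x, as the box's when home.
- lid_plate (a point): Centre of the loose lid's plate, 160 x 112 x 6 mm (x, y, z), 60 to 130 g with the handle; axes as lid_bar. Home it lies at about x = +2 mm, y = 0, z = 43 mm in the box's frame, with 1 to 3 mm of play.
- lid_edge (a point): Middle of the lower edge of the lid's -x (handle) end, 80 mm to -x of the plate's centre and 3 mm below it; same axes. Home it is 40 mm above the counter, behind the stop lip, whose top is 5 mm higher.
- lid: The lid; origin at the centre of the plate's underside, axes as lid_bar.
- razor_mid (a point): Centre (half-way up) of the closed folding razor, a steel bar 125 mm long (x) x 19 mm wide (y) x 12 mm thick (z), loose, 70 to 120 g. It starts flat on the box's inner floor under the lid, roughly along the box's x.
- razor: The razor; origin at the centre of its underside, axes as razor_mid.
- tray_floor (a point): Centre of the inner floor of the fixed open steel tray, 5 mm above the counter. Tray 180 x 100 x 15 mm outside (x, y, z), walls 5 mm, inside 170 x 90 mm.
- mat: Fixed thin cork mat 180 x 130 x 4 mm (x, y, z); origin at the centre of its underside on the counter, top 4 mm up.
- bottle: Loose glass aftershave bottle with a black cap, 50 x 50 mm square, 160 mm tall; origin at the centre of its underside. Bystander.
- bowl: Loose glass bowl, 100 mm across, 40 mm high; origin at the centre of its underside. Bystander.
- tin: Loose closed round metal tin, 72 mm across, 28 mm high; origin at the centre of its underside. Bystander.
- can: Loose round metal spray can, 50 mm across, 150 mm tall; origin at the centre of its underside. Bystander.
Mind the look-alikes: they are no part of the job. Leave any green or pink look-alike of the lid alone.

How it is judged:
On the way, in this order (a step that is already met when the one before it is completed fails the run):
1. the lid's handle end is over the stop lip, its other end still in the grooves (z of lid_edge in the frame of box above 0.0435 m and x of lid_edge in the frame of box below -0.086 m and x of lid_plate in the frame of box above -0.05 m and z of lid_plate in the frame of box below 0.058 m), for 0.05 s.
2. the lid lies flat in the middle of the cork mat, let go (horizontal distance between lid_plate and mat below 0.03 m and z of lid_plate in the frame of mat below 0.012 m and angle between lid_plate's own z axis and vertical below 0.06 rad and contact force between the fingers and lid below 0.1 N), for 0.2 s.
At the end, for the whole second after the job is handed in: Lid flat (3.4 degrees), right way up on the mat, plate centre within 30 mm of mat centre; razor flat (7 degrees) on the tray floor, centre within 45 mm of tray centre; both released, at rest; bottle, bowl, tin, can upright (within 20 degrees), within 30 mm of their starts (all of step 2 and horizontal distance between razor_mid and tray_floor below 0.045 m and z of razor_mid in the frame of tray_floor below 0.011 m and angle between the z axis of razor_mid and the z axis of tray_floor, either way round below 0.12 rad and contact force between the fingers and razor below 0.1 N and linear speed of each of lid, razor below 0.02 m/s and not (distance of bottle from where it was at the start of the episode above 0.03 m or angle between bottle's own z axis and vertical above 0.35 rad) and not (distance of bowl from where it was at the start of the episode above 0.03 m or angle between bowl's own z axis and vertical above 0.35 rad) and not (distance of tin from where it was at the start of the episode above 0.03 m or angle between tin's own z axis and vertical above 0.35 rad) and not (distance of can from where it was at the start of the episode above 0.03 m or angle between can's own z axis and vertical above 0.35 rad)); the robot touches nothing.
It fails at once if the bottle, bowl, tin or can is pushed more than 30 mm or tipped ((distance of bottle from where it was at the start of the episode above 0.03 m or angle between bottle's own z axis and vertical above 0.35 rad) or (distance of bowl from where it was at the start of the episode above 0.03 m or angle between bowl's own z axis and vertical above 0.35 rad) or (distance of tin from where it was at the start of the episode above 0.03 m or angle between tin's own z axis and vertical above 0.35 rad) or (distance of can from where it was at the start of the episode above 0.03 m or angle between can's own z axis and vertical above 0.35 rad)).
It fails at once if the lid is dropped (falls freely by more than about 25 mm) (contact force between the fingers and lid below 0.02 N and linear speed of lid above 0.7 m/s).
It fails at once if the razor is dropped (falls freely by more than about 25 mm) (contact force between the fingers and razor below 0.02 N and linear speed of razor above 0.7 m/s).
It also fails if it takes over 64 s, if anything falls off the work surface, if the arm or the gripper's body presses on something with over 40 N, if the wrist force passes 120 N, or if a joint passes its speed limit or range.

ROBOT

A 6-joint arm with a two-finger parallel gripper is mounted at the origin on the work surface. World frame = base frame: x ahead of the robot, y to its left, z up, the work surface at z = 0. Lengths are in m, angles in rad, forces in N, time in s.
With the tool pointing down it reaches from about 0.25 to 0.725 m from the base axis. Payload 4 kg.
Tool frame: the origin (TCP) lies at the very end of the fingers, on their centre line; the grasp point (between the pads) lies 19 mm behind it; z points along the fingers, y is the line along which they close (so a half turn about z gives the same grasp; the last joint's range is limited). The gripper opens to 85 mm and grips with 20 to 120 N. Pads are 22 mm wide; open, the fingers measure 114 mm over their backs; the gripper's body (76 mm by 85 mm) begins 54 mm behind the grasp point. The pads swing forward as they close: fully open they stand 13 mm farther back than shut.
Start: joints at [1.341, 0.241, 0.005, 1.335, 0, 1.571], TCP at [0.114, 0.487, 0.231] pointing down, gripper open.
Joint ranges: [-2.72, 2.72], [-1.05, 1.87], [-1.09, 1.28], [-1.99, 2.15], [-1.42, 1.44], [-3.14, 3.14]. Speed limits (rad/s): [2.79, 2.79, 3.14, 3.14, 3.14, 3.14].

INTERFACE

Orientations are given as a unit quaternion [x, y, z, w].
In Python, from workcell import bot, vision, workorder, boxes_of gives the robot as it stands.
- The arm moves only by the tool send_rows, never from a script. Its argument "motion" is text: rows parted by semicolons, each of 5 numbers parted by spaces: the closure, from -1 (fully open) to 1 (shut), so that 0 is half open, then the shift along the tool's x, y, z in cm, then the turn about the tool's z in rad. In form: claw x y z twist; .... A call has 1 to 5 rows; each row is the pose to reach, as a shift and turn from the pose commanded when the call began, along the tool's axes at that moment; what a row does not reach only later rows make up. A row lasts 1/10 s, in which the tool goes at most 50 mm and 8.59 degrees, less where a joint would pass 70% of its speed; a pose out of reach is approached as far as the arm can. A call with a gripper value outside its range is refused whole. The fingers move at their own pace and stop on an object; the grip force is fixed at half the most. Time passes only in rows, so rows that repeat a pose let the fingers close. It gives the time, the measured TCP pose, the force, the opening and the grip force at its end, in the units of the state.
- bot.get_obs(): the state, without advancing time (a new reading comes with each control period).
- vision.camera(name): name is "scene" or "top" or "wrist"; returns the picture (480x640x3 uint8, red, green, blue); there is no depth.
- vision.camera_model(name): a dict with "fov_y" (degrees; the focal length in pixels is half the picture's height over the tangent of half this angle, whatever the lens; pixels are square), "cx", "cy" (the principal point, pixels), "k1" (the pictures are not rectified: a ray, as slopes to the right and down, at radius r is drawn at 1 + k1 r^2 times it, then the intrinsics apply), "world_from_camera" (4x4, takes a point from camera to world coordinates); the wrist camera has in their place "hand_eye" (4x4, takes a point from camera to tool coordinates, whose origin is the TCP and whose axes are the flange's). Camera axes: x right, y down, z forward; pixel columns grow to the right and rows downward; lengths in m; the calibration is good to about 2 mm. A picture is of the moment at which its call begins: read the wrist's pose just before it. camera_model takes no time and is no camera call.
- workorder.job_done(): hands the job in; it is judged then, once.
Trained networks look in the newest picture that a camera, given by its name, has taken for a name from the list of things; names that differ only in an ending like _2 or _b are one class to them, and where a whole thing is asked for, a point or a joint stands for the part that bears it (a point fixed in the world has none). Each returns a list of dicts, best first, with "conf" (0 to 1); they miss things now and then, are a little off and sometimes report something else, mostly with a low value. They report only what shows in the picture. A call takes as long as a camera call. They do not tell look-alikes from the thing itself.
- boxes_of(camera, target): "rect" ([centre column, centre row, width, height] in pixels, round what is visible of it).
The state is a dict: "clock": time; "joint_pos": joint angles; "joint_vel": joint speeds; "tau": joint torques, N m; "eef_pos": TCP position; "tool_rot": TCP orientation; "ft_force": force on the tool from outside, world axes, zero at the start; "ft_torque": the same for the moment, N m; "grip_width": finger opening in m; "grasp_force": force on a finger pad.
Only numpy, scipy, OpenCV 4.12 (cv2) and the standard library are available. Lean on these libraries where they do the work, as an engineer would, in place of code of your own. Each camera call takes 0.05 s, during which the arm holds its last target. There are 200 camera calls.

## Working session

There is one attempt and no reset: what is moved stays moved. The work goes in short steps, Python scripts to look and compute and a tool call to move; the robot and the scene stay as the last step left them, time stands still between calls to the robot, and variables do not carry over. Pictures are saved under pics/ and viewed, at most 14 in all, crops included, and the job is handed in when it is done.

Besides the shell and the picture viewer there is one more tool, called after "Request:" by a JSON object that holds its "name" and its "arguments". send_rows: Moves the arm, as the interface text tells. Its arguments: {"type":"object","properties":{"motion":{"type":"string"}},"required":["motion"]}

```bash
mkdir -p pics
cat > h.py <<'E'
import numpy as np, cv2
from scipy.spatial.transform import Rotation as R
from workcell import bot, vision, workorder, boxes_of
def model(c):
    m=vision.camera_model(c); f=240/np.tan(np.radians(m['fov_y'])/2)
    if c=='wrist':
        o=bot.get_obs(); T=np.eye(4); T[:3,:3]=R.from_quat(o['tool_rot']).as_matrix(); T[:3,3]=o['eef_pos']
        W=T@np.array(m['hand_eye'])
    else: W=np.array(m['world_from_camera'])
    return f,m['cx'],m['cy'],m['k1'],W
def pix2w(M,u,v,z):
    f,cx,cy,k,W=M; d=np.array([(u-cx)/f,(v-cy)/f]); s=d.copy()
    for _ in range(20): s=d/(1+k*(s@s))
    r=W[:3,:3]@np.array([s[0],s[1],1]); t=(z-W[2,3])/r[2]
    return W[:3,3]+t*r
def w2pix(M,p):
    f,cx,cy,k,W=M; q=W[:3,:3].T@(np.array(p)-W[:3,3]); s=q[:2]/q[2]; s=s*(1+k*(s@s))
    return np.array([cx,cy])+f*s
def snap(c,name=None):
    M=model(c); im=vision.camera(c)
    if name: cv2.imwrite('pics/'+name+'.png',im[:,:,::-1])
    return M,im
E
python3 - <<'E'
from h import *
for c in('top','scene'):
    M,im=snap(c,c+'0'); print(c,np.round(M[4],3).tolist(),M[:4])
    for t,z in [('box',.057),('lid_bar',.07),('lid',.045),('tray_floor',.01),('mat',.004),('bottle',.1),('bowl',.02),('tin',.028),('can',.1)]:
        for d in boxes_of(c,t)[:3]:
            r=d['rect']; print(t,round(d['conf'],2),np.round(r).tolist(),np.round(pix2w(M,r[0],r[1],z),3))
o=bot.get_obs();print(o)
E
```

```text
top [[0.03, -0.997, 0.072, 0.511], [-1.0, -0.03, 0.0, 0.109], [0.002, -0.072, -0.997, 1.184], [0.0, 0.0, 0.0, 1.0]] (np.float64(503.8205832927931), 320.12676191247584, 241.51341574358707, -0.09547786950426639)
box 0.56 [228.0, 252.0, 73.0, 90.0] [0.563 0.316 0.057]
lid_bar 0.87 [305.0, 154.0, 81.0, 77.0] [0.787 0.15  0.07 ]
lid_bar 0.63 [223.0, 251.0, 64.0, 76.0] [0.563 0.324 0.07 ]
lid_bar 0.57 [131.0, 243.0, 72.0, 52.0] [0.574 0.534 0.07 ]
lid 0.79 [303.0, 156.0, 82.0, 74.0] [0.79  0.154 0.045]
lid 0.74 [129.0, 241.0, 70.0, 54.0] [0.581 0.549 0.045]
lid 0.61 [224.0, 250.0, 58.0, 81.0] [0.568 0.327 0.045]
tray_floor 0.6 [409.0, 234.0, 58.0, 87.0] [ 0.621 -0.099  0.01 ]
mat 0.91 [507.0, 269.0, 65.0, 79.0] [ 0.545 -0.336  0.004]
bottle 0.84 [312.0, 233.0, 28.0, 28.0] [0.608 0.127 0.1  ]
bowl 0.89 [324.0, 346.0, 44.0, 40.0] [0.357 0.093 0.02 ]
tin 0.84 [406.0, 346.0, 34.0, 32.0] [ 0.361 -0.094  0.028]
can 0.91 [376.0, 165.0, 30.0, 35.0] [ 0.761 -0.009  0.1  ]
can 0.64 [408.0, 231.0, 56.0, 85.0] [ 0.619 -0.08   0.1  ]
scene [[0.605, 0.452, -0.656, 1.49], [0.797, -0.345, 0.496, -0.598], 
[... 984 characters left out ...]
, 'joint_pos': array([1.34099017e+00, 2.40610157e-01, 4.99421433e-03, 1.33517476e+00,
       1.57593274e-05, 1.57081631e+00]), 'joint_vel': array([ 1.51260786e-03, -9.46725727e-04,  1.12119103e-03,  9.07078387e-04,
        6.39536997e-05,  2.14566577e-03]), 'tau': array([ 5.15625618e-05, -3.72215796e+01,  2.52696544e+01,  1.22995109e-03,
        9.46551108e-05, -4.47102920e-06]), 'eef_pos': array([0.11389127, 0.48686296, 0.23129917]), 'tool_rot': array([ 1.14660334e-01,  9.93404755e-01,  3.69687196e-06, -7.50533483e-06]), 'ft_force': array([-0.00425852,  0.63549798, -0.13401349]), 'ft_torque': array([0.03925723, 0.02187764, 0.03813642]), 'grasp_force': 0.0, 'grip_width': 0.08545203415664374}
```

Run:
```python
import cv2
a=cv2.imread('pics/top0.png')
b=cv2.resize(a[120:380,80:560],None,fx=1.6,fy=1.6,interpolation=cv2.INTER_CUBIC)
cv2.imwrite('pics/a1.png',b)
c=cv2.resize(a[185:315,165:290],None,fx=4.5,fy=4.5,interpolation=cv2.INTER_CUBIC)
cv2.imwrite('pics/a2.png',c)
```

```text
(no output)
```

View pics/a1.png

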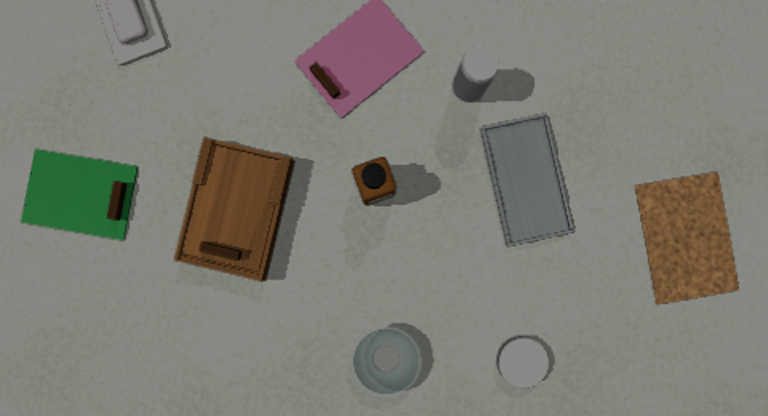

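View pics/a2.png

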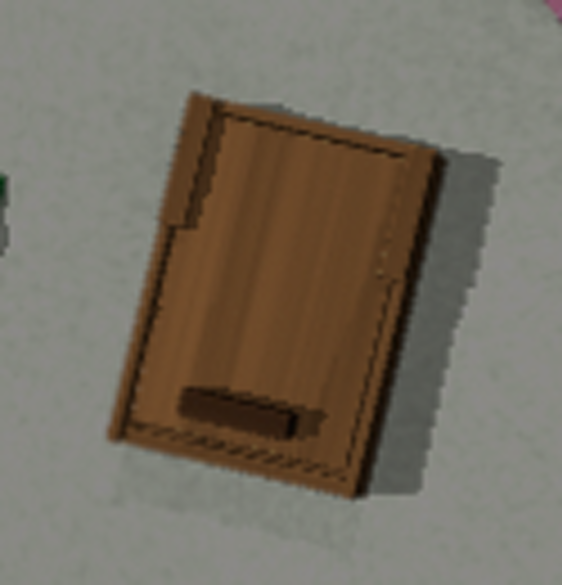

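The top view shows the box with its brown lid, the bar toward the robot at about (217,276). The tray is at about (409,234) and the mat at about (507,269). The green and pink lids are the decoys. Next: fit poses from the corners.

```bash
cat >> h.py <<'E'
def tcp():
    o=bot.get_obs(); return np.array(o['eef_pos']),R.from_quat(o['tool_rot']).as_matrix(),o
def rel(p,yaw=None):
    """shift in cm along tool axes to world p; twist so that tool y lies along world direction yaw (mod pi)"""
    e,r,o=tcp(); d=r.T@(np.array(p)-e)*100
    t=None
    if yaw is not None:
        v=r.T@np.array([np.cos(yaw),np.sin(yaw),0]); t=np.arctan2(-v[0],v[1]); t=(t+np.pi/2)%np.pi-np.pi/2
    return np.round(d,2), t
E
python3 - <<'E'
from h import *
M=model('top')
def rect(pts,zs):
    P=np.array([pix2w(M,u,v,z)[:2] for (u,v),z in zip(pts,zs)]); c=P.mean(0)
    ax=(P[0]+P[1]-P[2]-P[3])/2   # TL,TR,BR,BL : up in image = +x
    print(np.round(P,3).tolist(),'c',np.round(c,4),'yaw',np.arctan2(ax[1],ax[0]),'len',np.linalg.norm(ax)); return c
k=lambda q:[(x/4.5+165,y/4.5+185) for x,y in q]
j=lambda q:[(x/1.6+80,y/1.6+120) for x,y in q]
rect(k([(193,95),(440,150),(360,492),(113,437)]),[.057,.057,.051,.051])
rect(k([(180,390),(298,412),(294,437),(178,408)]),[.072]*4)
rect(j([(482,127),(548,116),(575,232),(507,246)]),[.015]*4)
rect(j([(636,186),(717,172),(739,290),(657,304)]),[.004]*4)
print(tcp()[1].round(3))
E
```

```text
[[0.665, 0.366], [0.641, 0.24], [0.469, 0.274], [0.492, 0.4]] c [0.5668 0.32  ] yaw -0.19510558804299943 len 0.1756987262725358
[[0.517, 0.362], [0.508, 0.303], [0.496, 0.305], [0.508, 0.363]] c [0.507  0.3333] yaw -0.09813565498729276 len 0.010633779914568207
[[0.699, -0.031], [0.718, -0.128], [0.549, -0.17], [0.526, -0.071]] c [ 0.623 -0.1  ] yaw 0.23556011247650221 len 0.1760978091947552
[[0.62, -0.264], [0.645, -0.388], [0.47, -0.422], [0.447, -0.297]] c [ 0.5454 -0.3426] yaw 0.19291731929209918 len 0.1775891726186913
[[-0.974  0.228 -0.   ]
 [ 0.228  0.974  0.   ]
 [ 0.     0.    -1.   ]]
```

Run:
```python
from h import *
print(rel([.506,.332,.18],1.376)); print(np.round(vision.camera_model('wrist')['hand_eye'],3))
```

```text
(array([-41.71,  -6.15,   5.13]), np.float64(-0.03502981732540933))
[[-0.001 -0.95  -0.312  0.081]
 [ 1.    -0.001 -0.001 -0.   ]
 [ 0.001 -0.312  0.95  -0.142]
 [ 0.     0.     0.     1.   ]]
```

Request:
{"name": "send_rows", "arguments": {"motion": "-1 -5 -0.7 0.6 0; -1 -10 -1.5 1.2 0; -1 -15 -2.2 1.8 -0.01; -1 -20 -3 2.4 -0.02; -1 -25 -3.7 3 -0.03"}}

```text
clock: 1.5
eef_pos: [0.3463, 0.3946, 0.2018]
tool_rot: [0.099, 0.995, 0.0, 0.0]
ft_force: [-0.7, 1.1, 0.1]
grip_width: 0.0855
grasp_force: 0.0
```

Request:
{"name": "send_rows", "arguments": {"motion": "-1 -5 -0.7 0.6 0; -1 -10 -1.5 1.2 0; -1 -15 -2.2 1.8 0; -1 -16.5 -2.4 2 0; -1 -16.5 -2.4 2 0"}}

```text
clock: 2.0
eef_pos: [0.5037, 0.3376, 0.1806]
tool_rot: [0.102, 0.995, -0.0, -0.0]
ft_force: [-1.4, -0.0, 0.1]
grip_width: 0.0854
grasp_force: 0.0
```

Run:
```python
from h import *
print(rel([.506,.332,.18],1.376))
M,im=snap('wrist','w1')
# overlay expected box model
c=np.array([.567,.320]);a=-.195
X=np.array([np.cos(a),np.sin(a)]);Y=np.array([-X[1],X[0]])
def P(x,y,z): return (*(c+x*X+y*Y),z)
im=im[:,:,::-1].copy()
def poly(q,col): cv2.polylines(im,[np.array([w2pix(M,P(*p)) for p in q]).round().astype(np.int32)],True,col,1)
poly([(-.069,-.028,.072),(-.055,-.028,.072),(-.055,.028,.072),(-.069,.028,.072)],(0,255,0))
poly([(-.09,-.064,.051),(.09,-.064,.051),(.09,.064,.051),(-.09,.064,.051)],(255,0,0))
cv2.imwrite('pics/w1o.png',im)
```

```text
(array([-0.34, -0.5 ,  0.06]), np.float64(-0.009076692828131394))
```

View pics/w1o.png

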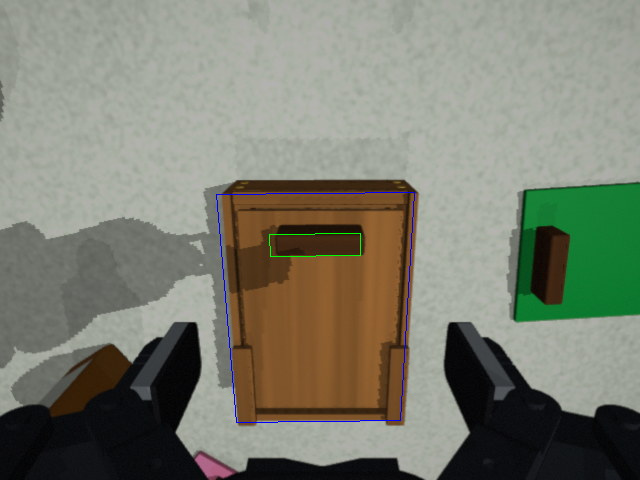

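Request:
{"name": "send_rows", "arguments": {"motion": "-1 -0.34 -0.3 4 -0.009; -1 -0.34 -0.3 8 -0.009; -1 -0.34 -0.3 11.5 -0.009; -1 -0.34 -0.3 13 -0.009; -1 -0.34 -0.3 13 -0.009"}}

```text
clock: 2.55
eef_pos: [0.5004, 0.3355, 0.0492]
tool_rot: [0.094, 0.996, -0.002, -0.003]
ft_force: [-0.2, 0.3, -0.2]
grip_width: 0.0854
grasp_force: 0.0
```

Request:
{"name": "send_rows", "arguments": {"motion": "0 0 0 0 0; 0.3 0 0 0 0; 1 0 0 0 0; 1 0 0 0 0; 1 0 0 0 0"}}

```text
clock: 3.05
eef_pos: [0.5056, 0.337, 0.0546]
tool_rot: [0.095, 0.995, 0.002, 0.002]
ft_force: [-0.8, 0.6, 7.2]
grip_width: 0.0543
grasp_force: 63.9
```

Request:
{"name": "send_rows", "arguments": {"motion": "1 0 0 0 0; 1 0 0 0 0; 1 0 0 0 0"}}

```text
clock: 3.35
eef_pos: [0.5055, 0.3371, 0.0546]
tool_rot: [0.095, 0.995, 0.002, 0.002]
ft_force: [-0.6, 1.7, 6.4]
grip_width: 0.0546
grasp_force: 63.9
```

Request:
{"name": "send_rows", "arguments": {"motion": "1 0 0 -0.3 0; 1 0 0 -0.6 0; 1 0 0 -0.9 0; 1 0 0 -1.2 0; 1 0 0 -1.2 0"}}

```text
clock: 3.85
eef_pos: [0.5045, 0.3353, 0.0635]
tool_rot: [0.095, 0.995, -0.0, -0.0]
ft_force: [2.6, 0.9, -5.3]
grip_width: 0.0543
grasp_force: 64.2
```

Run:
```python
from h import *
e,r,o=tcp(); print(e,r.round(3),o['ft_force'],o['ft_torque'],o['grip_width'])
snap('wrist','w2')
```

```text
[0.50454151 0.33532873 0.06347913] [[-0.982  0.19  -0.   ]
 [ 0.19   0.982 -0.   ]
 [ 0.    -0.    -1.   ]] [ 2.589058    0.89353965 -5.33522586] [ 0.24494269 -0.1738809   0.12331772] 0.05433757444645466
```

View pics/w2.png

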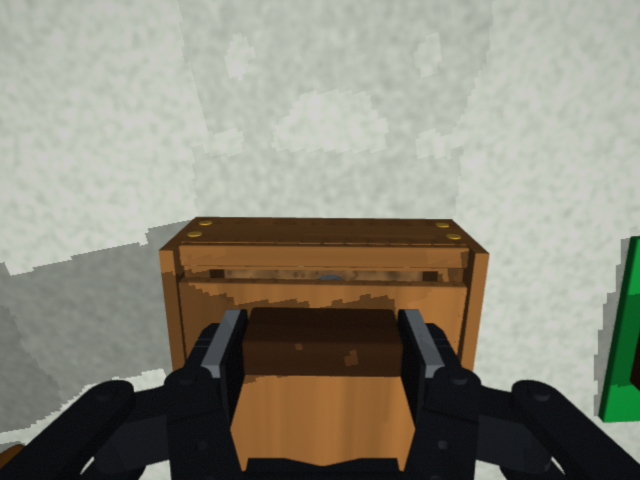

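The lid's end is raised: a gap shows between the lip (row 245) and the lid's edge (row 280). Sliding it out now.

Request:
{"name": "send_rows", "arguments": {"motion": "1 0.6 0 0 0; 1 1.2 0 0 0; 1 1.8 0 0 0; 1 2.4 0 0 0; 1 2.4 0 0 0"}}

```text
clock: 4.4
eef_pos: [0.4791, 0.3405, 0.0639]
tool_rot: [0.095, 0.996, -0.0, -0.001]
ft_force: [-2.2, 0.1, -3.2]
grip_width: 0.054
grasp_force: 64.4
```

Run:
```python
from h import *
e,r,o=tcp(); print(e,o['ft_force'],o['ft_torque'],o['grip_width'])
snap('wrist','w3')
```

```text
[0.47907373 0.34045523 0.0638697 ] [-2.17915891  0.0955677  -3.20751605] [ 0.15920842  0.59505985 -0.08096503] 0.054042982099584136
```

View pics/w3.png

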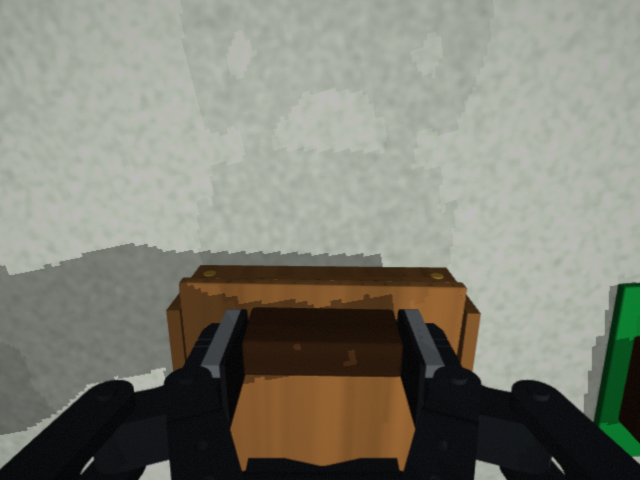

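The lid now covers the lip, with its edge at row 283. Slide the rest of the way, then lift clear.

Request:
{"name": "send_rows", "arguments": {"motion": "1 1 0 0 0; 1 2 0 0 0; 1 3 0 0 0; 1 4 0 0 0; 1 5 0 0 0"}}

```text
clock: 4.95
eef_pos: [0.4308, 0.3501, 0.0643]
tool_rot: [0.095, 0.995, 0.0, 0.0]
ft_force: [-1.1, -0.0, -0.8]
grip_width: 0.0543
grasp_force: 64.6
```

Request:
{"name": "send_rows", "arguments": {"motion": "1 0.4 0 0 0; 1 0.5 0 -1 0; 1 0.5 0 -3 0; 1 0.5 0 -6 0; 1 0.5 0 -9 0"}}

```text
clock: 5.45
eef_pos: [0.427, 0.3504, 0.1554]
tool_rot: [0.095, 0.995, -0.0, 0.0]
ft_force: [1.2, 1.4, -1.2]
grip_width: 0.0547
grasp_force: 64.6
```

Run:
```python
from h import *
e,r,o=tcp(); print(e,o['ft_force'],o['ft_torque'],o['grip_width'])
snap('scene','s1'); M,im=snap('wrist')
s=cv2.imread('pics/s1.png')[150:330,250:490]
cv2.imwrite('pics/s1o.png',np.hstack([cv2.resize(s,(480,360)),cv2.resize(im[:,:,::-1],(320,240)).copy() if 0 else cv2.copyMakeBorder(cv2.resize(im[:,:,::-1],(320,240)),0,120,0,0,0)]))
```

```text
[0.42696874 0.35041503 0.15539094] [ 1.23872298  1.38840999 -1.23633222] [-0.00859009  0.00293134  0.02032186] 0.054741354606052936
```

View pics/s1o.png

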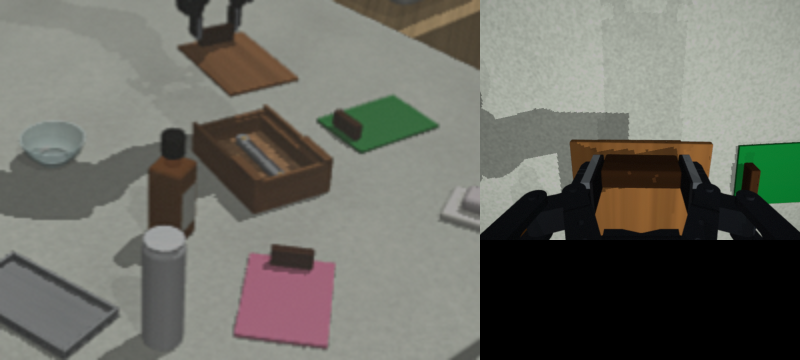

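Run:
```python
from h import *
e,r,o=tcp(); print(o['joint_pos'].round(2)); print(rel([.482,-.353,.25],.193+np.pi/2));
```

```text
[ 0.69  0.38  0.01  1.19 -0.    0.88]
(array([-18.59, -68.23,  -9.45]), np.float64(-0.38424920054879896))
```

Request:
{"name": "send_rows", "arguments": {"motion": "1 0 0 -3 0; 1 -0.5 -2 -6.5 0; 1 -1.4 -5 -9.4 0; 1 -2.4 -9 -9.4 0; 1 -3.5 -13 -9.4 0"}}

```text
clock: 6.05
eef_pos: [0.4372, 0.2155, 0.2492]
tool_rot: [0.095, 0.996, 0.001, 0.001]
ft_force: [-0.1, -0.1, -0.8]
grip_width: 0.0545
grasp_force: 64.7
```

Request:
{"name": "send_rows", "arguments": {"motion": "1 -1.1 -4 0 0; 1 -2.2 -8 0 0; 1 -3.3 -12 0 0; 1 -4.4 -16 0 0; 1 -5.4 -20 0 0"}}

```text
clock: 6.55
eef_pos: [0.4515, 0.0078, 0.248]
tool_rot: [0.095, 0.995, -0.0, 0.0]
ft_force: [1.1, 0.2, -0.5]
grip_width: 0.054
grasp_force: 64.6
```

Request:
{"name": "send_rows", "arguments": {"motion": "1 -1.1 -4 0 0; 1 -2.2 -8 0 0; 1 -3.3 -12 0 0; 1 -4.4 -16 0 0; 1 -5.4 -20 0 0"}}

```text
clock: 7.05
eef_pos: [0.4665, -0.1989, 0.2479]
tool_rot: [0.096, 0.995, -0.0, 0.0]
ft_force: [0.8, -0.6, -0.7]
grip_width: 0.0539
grasp_force: 64.6
```

Request:
{"name": "send_rows", "arguments": {"motion": "1 -1.1 -4 0 -0.08; 1 -2.2 -7.5 0 -0.16; 1 -3.2 -11 0 -0.24; 1 -4.1 -14 0 -0.32; 1 -4.3 -15.2 0 -0.384"}}

```text
clock: 7.55
eef_pos: [0.4797, -0.3576, 0.2471]
tool_rot: [-0.096, 0.995, -0.0, -0.0]
ft_force: [0.0, -0.7, -0.7]
grip_width: 0.0543
grasp_force: 64.6
```

Run:
```python
from h import *
e,r,o=tcp(); print(e,o['ft_force'],o['ft_torque'],o['grip_width']); print(rel([.482,-.353,.12],.193+np.pi/2)); 
M,_=snap('scene','s2'); d=boxes_of('scene','mat')
c=w2pix(M,[.5,-.34,.2]).astype(int);print(c)
s=cv2.imread('pics/s2.png')[max(0,c[1]-120):c[1]+160,max(0,c[0]-150):c[0]+150]
t,it=snap('top','t2');it=it[:,:,::-1]
cv2.imwrite('pics/s2o.png',np.hstack([cv2.resize(s,(400,400)),cv2.resize(it[140:390,390:640],(400,400))]))
```

```text
[ 0.47973804 -0.35755143  0.24706589] [ 0.01048898 -0.67678152 -0.73962842] [ 0.02850754  0.0847941  -0.04030217] 0.0542934663295944
(array([-0.32,  0.41, 12.71]), np.float64(-0.00017579781249854598))
[142 247]
```

View pics/s2o.png

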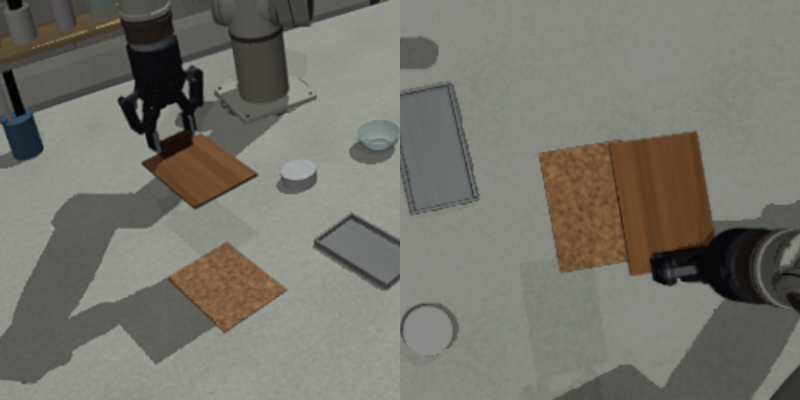

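Lid hangs level, aligned with the mat; the apparent offset in the top view is parallax. Descend.

Request:
{"name": "send_rows", "arguments": {"motion": "1 -0.3 0.4 4 0; 1 -0.3 0.4 8 0; 1 -0.3 0.4 12 0; 1 -0.3 0.4 16 0; 1 -0.3 0.4 18.5 0"}}

```text
clock: 8.2
eef_pos: [0.4808, -0.3471, 0.06]
tool_rot: [-0.097, 0.995, 0.002, -0.002]
ft_force: [-0.4, 0.1, -1.4]
grip_width: 0.054
grasp_force: 64.6
```

Request:
{"name": "send_rows", "arguments": {"motion": "1 0 0 0.8 0; 1 0 0 1.6 0; 1 0 0 2.2 0; 1 0 0 2.8 0; 1 0 0 3.2 0"}}

```text
clock: 8.7
eef_pos: [0.483, -0.3502, 0.0316]
tool_rot: [-0.096, 0.995, -0.001, 0.001]
ft_force: [-0.3, -0.6, -1.3]
grip_width: 0.0543
grasp_force: 64.6
```

Request:
{"name": "send_rows", "arguments": {"motion": "1 0 0 0.3 0; 1 0 0 0.6 0; 1 0 0 0.9 0; 1 0 0 0.9 0"}}

```text
clock: 9.1
eef_pos: [0.482, -0.3497, 0.0214]
tool_rot: [-0.096, 0.995, 0.0, -0.0]
ft_force: [-1.0, 0.3, -1.4]
grip_width: 0.0542
grasp_force: 64.6
```

Not yet touching (−1.4 N is the lid's weight); go on in small steps.

Request:
{"name": "send_rows", "arguments": {"motion": "1 0 0 0.1 0; 1 0 0 0.2 0; 1 0 0 0.3 0; 1 0 0 0.4 0; 1 0 0 0.4 0"}}

```text
clock: 9.6
eef_pos: [0.4824, -0.3499, 0.0187]
tool_rot: [-0.096, 0.995, -0.0, 0.0]
ft_force: [-1.2, 0.3, 5.3]
grip_width: 0.0544
grasp_force: 65.1
```

Request:
{"name": "send_rows", "arguments": {"motion": "0.3 0 0 0 0; 0 0 0 0 0; -0.3 0 0 0 0; -0.7 0 0 0 0; -1 0 0 0 0"}}

```text
clock: 10.1
eef_pos: [0.4824, -0.3498, 0.0176]
tool_rot: [-0.096, 0.995, -0.0, -0.0]
ft_force: [0.0, 0.0, -0.4]
grip_width: 0.082
grasp_force: 0.0
```

Request:
{"name": "send_rows", "arguments": {"motion": "-1 0 0 0 0; -1 0 0 -1 0; -1 0 0 -4 0; -1 0 0 -9 0; -1 0 0 -14 0"}}

```text
clock: 10.6
eef_pos: [0.4817, -0.3493, 0.1591]
tool_rot: [-0.096, 0.995, 0.001, -0.001]
ft_force: [1.2, -0.4, 1.0]
grip_width: 0.085
grasp_force: 0.0
```

Request:
{"name": "send_rows", "arguments": {"motion": "-0.2 0 4 -3 0; -0.2 1 8 -5 0; -0.2 2 12 -7 0; -0.2 2 16 -8 0; -0.2 2 20 -8 0"}}

```text
clock: 11.1
eef_pos: [0.4247, -0.1565, 0.2407]
tool_rot: [-0.096, 0.995, -0.001, 0.002]
ft_force: [1.3, 0.1, -0.1]
grip_width: 0.0512
grasp_force: 0.0
```

Run:
```python
from h import *
e,r,o=tcp(); print(e,o['ft_force'],o['grip_width'],o['joint_pos'].round(2))
_,it=snap('top','t3');_,s=snap('scene','s3')
a=cv2.resize(it[200:340,430:570],(400,400));b=cv2.resize(it[185:315,160:290],(400,400))
cv2.imwrite('pics/t3o.png',np.hstack([a,b])[:,:,::-1])
```

```text
[ 0.42466682 -0.15645278  0.24068754] [ 1.32813266  0.11035775 -0.08727281] 0.05123742702737476 [-0.35  0.14 -0.1   1.33  0.   -0.55]
```

View pics/t3o.png

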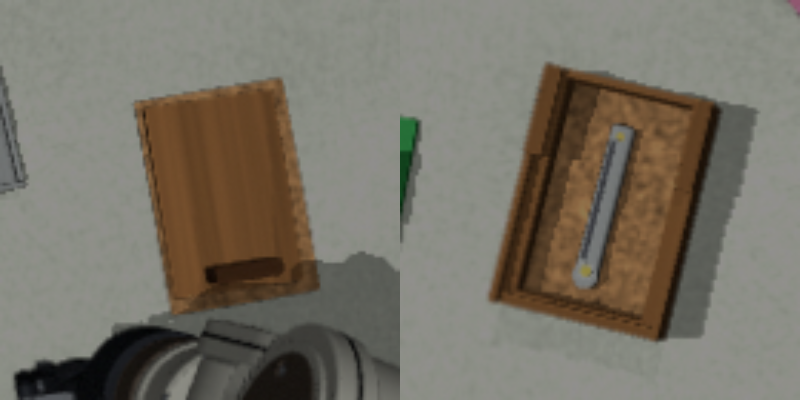

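Lid lies flat in the mat's middle. The razor runs from about (232.5,225.6) to (220,278.6) in the top picture. Next, compute the approach.

Run:
```python
from h import *
M=model('top')
a=pix2w(M,160+223/3.077,185+125/3.077,.026);b=pix2w(M,160+185/3.077,185+288/3.077,.026)
c=(a+b)/2; y=np.arctan2(*(a-b)[1::-1]); print(a,b,c,y,np.linalg.norm(a-b))
print(rel([c[0]-.01,c[1],.24],y+np.pi/2))
```

```text
[0.6254087  0.31339439 0.026     ] [0.5022123  0.33682494 0.026     ] [0.5638105  0.32510967 0.026     ] -0.1879439816906006 0.12540471906137557
(array([-22.23,  44.39,  -0.  ]), np.float64(0.3859747075213913))
```

Request:
{"name": "send_rows", "arguments": {"motion": "-0.2 -1.5 4.5 0 0; -0.2 -3 9 0 0; -0.2 -5 13.5 0 0; -0.2 -7 18 0 0; -0.2 -9 22 0 0"}}

```text
clock: 11.7
eef_pos: [0.471, 0.0774, 0.2385]
tool_rot: [-0.096, 0.995, -0.0, 0.001]
ft_force: [0.7, -0.5, -0.9]
grip_width: 0.051
grasp_force: 0.0
```

Request:
{"name": "send_rows", "arguments": {"motion": "-0.2 -2.4 4.4 0 0.1; -0.2 -4.8 8.8 0 0.2; -0.2 -7.2 13.2 0 0.3; -0.2 -9.6 17.6 0 0.386; -0.2 -12 21 0 0.386"}}

```text
clock: 12.2
eef_pos: [0.5485, 0.3073, 0.238]
tool_rot: [0.096, 0.995, 0.0, 0.0]
ft_force: [0.8, 0.4, 0.6]
grip_width: 0.0512
grasp_force: 0.0
```

Request:
{"name": "send_rows", "arguments": {"motion": "-0.2 -1 1.1 3 0; -0.2 -1 1.1 6 0; -0.2 -1 1.1 8 0; -0.2 -1 1.1 8 0"}}

```text
clock: 12.6
eef_pos: [0.5582, 0.3124, 0.1536]
tool_rot: [0.096, 0.995, -0.002, -0.003]
ft_force: [-0.5, 0.2, -0.2]
grip_width: 0.0508
grasp_force: 0.0
```

Run:
```python
from h import *
e,r,o=tcp(); print(e,o['grip_width'],o['ft_force']); print(rel([.5638,.3251,.13],-.188+np.pi/2))
M,im=snap('wrist'); im=im[:,:,::-1].copy()
for d in boxes_of('wrist','razor')[:2]: print(d, pix2w(M,*d['rect'][:2],.026))
a=-.188;X=np.array([np.cos(a),np.sin(a)]);Y=np.array([-X[1],X[0]])
q=[w2pix(M,(*(np.array([.5638,.3251])+x*X+y*Y),.026)) for x,y in[(-.0625,-.0095),(.0625,-.0095),(.0625,.0095),(-.0625,.0095)]]
cv2.polylines(im,[np.round(q).astype(np.int32)],True,(0,255,0),1)
cv2.imwrite('pics/w4o.png',im)
```

```text
[0.55815507 0.31237742 0.15364967] 0.050817444423588695 [-0.47155362  0.19736361 -0.24483753]
(array([-0.32,  1.37,  2.36]), np.float64(-0.004999246856052464))
{'rect': [349.6, 229.9, 31.7, 185.9], 'conf': 0.66} [0.56059861 0.32937921 0.026     ]
```

View pics/w4o.png

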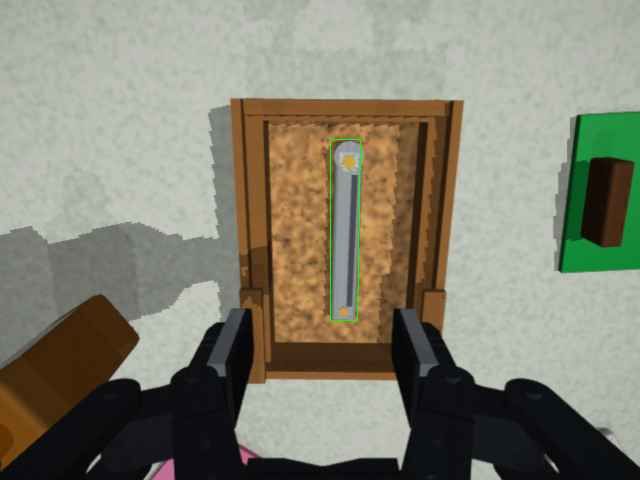

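The overlay sits on the razor within about 1 mm. Descend and grip.

Request:
{"name": "send_rows", "arguments": {"motion": "0.1 -0.3 1.4 4 -0.005; 0.1 -0.3 1.4 7.5 -0.005; 0.1 -0.3 1.4 10.5 -0.005; 0.1 -0.3 1.4 12.7 -0.005; 0.1 -0.3 1.4 13.7 -0.005"}}

```text
clock: 13.2
eef_pos: [0.5656, 0.3267, 0.0204]
tool_rot: [0.094, 0.996, -0.0, -0.0]
ft_force: [-0.2, -0.9, 0.3]
grip_width: 0.0383
grasp_force: 0.0
```

Request:
{"name": "send_rows", "arguments": {"motion": "0.1 0 0 0 0; 0.1 0 0 0 0"}}

```text
clock: 13.4
eef_pos: [0.5669, 0.3276, 0.023]
tool_rot: [0.094, 0.996, 0.001, 0.001]
ft_force: [0.5, 0.4, 1.2]
grip_width: 0.0382
grasp_force: 0.0
```

Request:
{"name": "send_rows", "arguments": {"motion": "0.1 0.2 -0.1 0.3 0; 0.1 0.2 -0.1 0.6 0; 0.1 0.2 -0.1 0.6 0; 0.1 0.2 -0.1 0.6 0"}}

```text
clock: 13.8
eef_pos: [0.5632, 0.3265, 0.0151]
tool_rot: [0.094, 0.996, 0.0, 0.0]
ft_force: [-0.0, -0.8, 0.3]
grip_width: 0.0386
grasp_force: 0.0
```

Request:
{"name": "send_rows", "arguments": {"motion": "0.4 0 0 0 0; 0.7 0 0 0 0; 1 0 0 0 0; 1 0 0 0 0; 1 0 0 0 0"}}

```text
clock: 14.3
eef_pos: [0.5635, 0.3266, 0.0153]
tool_rot: [0.094, 0.996, 0.0, 0.0]
ft_force: [0.0, 0.3, 4.4]
grip_width: 0.0159
grasp_force: 62.1
```

Request:
{"name": "send_rows", "arguments": {"motion": "1 0 0 0 0; 1 0 0 -0.5 0; 1 0 0 -1.2 0; 1 0 0 -2 0; 1 0 0 -2 0"}}

```text
clock: 14.8
eef_pos: [0.5642, 0.3269, 0.0365]
tool_rot: [0.094, 0.996, 0.001, 0.001]
ft_force: [-0.6, 0.5, -1.8]
grip_width: 0.0159
grasp_force: 61.7
```

Request:
{"name": "send_rows", "arguments": {"motion": "1 0 0 -4 0; 1 0 0 -8 0; 1 0 0 -12.5 0; 1 0 0 -17 0; 1 0 0 -21 0"}}

```text
clock: 15.3
eef_pos: [0.5632, 0.3264, 0.2475]
tool_rot: [0.094, 0.996, 0.001, 0.001]
ft_force: [0.8, 0.4, -1.9]
grip_width: 0.0159
grasp_force: 61.6
```

Run:
```python
from h import *
e,r,o=tcp(); print(e,o['grip_width'],o['ft_force'],o['joint_pos'].round(2)); print(rel([.622,-.1005,.25],.2355+np.pi/2))
M,im=snap('wrist');M2,s=snap('scene')
c=w2pix(M2,e).astype(int)
cv2.imwrite('pics/w5o.png',np.hstack([cv2.resize(im,(400,300)),cv2.resize(s[max(0,c[1]-100):c[1]+80,c[0]-120:c[0]+120],(400,300))])[:,:,::-1])
for n in('tray_floor',):
  print(boxes_of('scene',n)[:1])
```

```text
[0.5631873  0.32641953 0.24753846] 0.01586744271192968 [ 0.77943904  0.38249507 -1.8858418 ] [0.53 0.55 0.51 1.53 0.   0.71]
(array([-13.75, -40.84,  -0.27]), np.float64(-0.4232486906620989))
[{'rect': [271.4, 302.5, 79.7, 54.7], 'conf': 0.92}]
```

View pics/w5o.png

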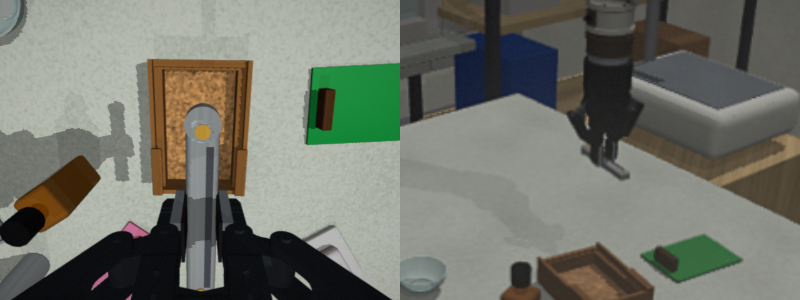

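Razor held level and centred. Carry it to the tray.

Request:
{"name": "send_rows", "arguments": {"motion": "1 -1 -3 -1 0; 1 -2.2 -7 -1 0; 1 -3.5 -11 -1 0; 1 -4.8 -15 -1 0; 1 -6.2 -19 -1 0"}}

```text
clock: 15.95
eef_pos: [0.5876, 0.1265, 0.2528]
tool_rot: [0.094, 0.996, -0.001, -0.002]
ft_force: [1.3, 0.1, -1.7]
grip_width: 0.0159
grasp_force: 61.6
```

Request:
{"name": "send_rows", "arguments": {"motion": "1 -1.5 -4.4 0 -0.1; 1 -3 -8.8 0 -0.2; 1 -4.5 -13 0 -0.3; 1 -6 -17.5 0 -0.4; 1 -7.5 -21.8 0 -0.423"}}

```text
clock: 16.45
eef_pos: [0.6207, -0.1018, 0.2528]
tool_rot: [-0.118, 0.993, 0.0, -0.002]
ft_force: [1.0, -0.5, -0.7]
grip_width: 0.016
grasp_force: 61.7
```

Request:
{"name": "send_rows", "arguments": {"motion": "1 0 0 3 0; 1 0 0 6 0; 1 0 0 9 0; 1 0 0 12 0; 1 0 0 12 0"}}

```text
clock: 16.95
eef_pos: [0.6166, -0.0993, 0.1277]
tool_rot: [-0.117, 0.993, 0.002, -0.007]
ft_force: [-1.1, -0.3, -1.1]
grip_width: 0.0163
grasp_force: 61.6
```

Run:
```python
from h import *
e,r,o=tcp(); print(e,o['grip_width'],o['ft_force']); print(rel([.622,-.1005,.02],.2355+np.pi/2))
M,im=snap('wrist'); im=im[:,:,::-1].copy()
a=.2355;X=np.array([np.cos(a),np.sin(a)]);Y=np.array([-X[1],X[0]])
q=[w2pix(M,(*(np.array([.622,-.1005])+x*X+y*Y),.015)) for x,y in[(-.09,-.05),(.09,-.05),(.09,.05),(-.09,.05)]]
cv2.polylines(im,[np.round(q).astype(np.int32)],True,(0,255,0),1)
cv2.imwrite('pics/w6o.png',im)
```

```text
[ 0.61663948 -0.09933612  0.12774351] 0.01630495712835591 [-1.11665369 -0.3082388  -1.05758671]
(array([-0.63, -0.29, 10.77]), np.float64(-0.0004633832922356085))
```

View pics/w6o.png

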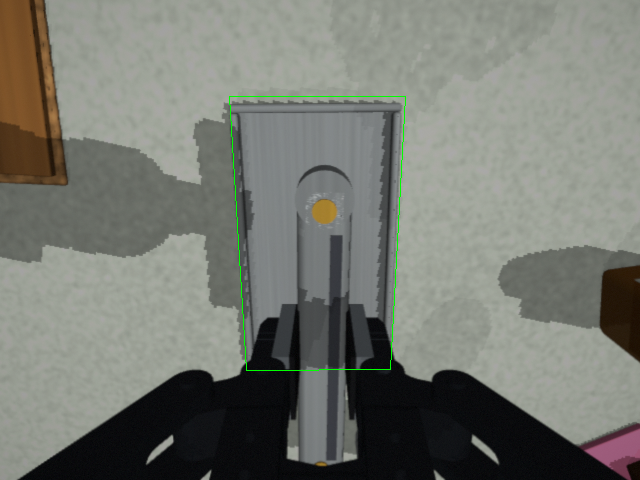

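The tray outline matches and the razor hangs centred over it. Lower it.

Request:
{"name": "send_rows", "arguments": {"motion": "1 -0.5 -0.2 3 0; 1 -0.5 -0.2 6 0; 1 -0.5 -0.2 8.5 0; 1 -0.5 -0.2 10 0; 1 -0.5 -0.2 10.8 0"}}

```text
clock: 17.5
eef_pos: [0.627, -0.1007, 0.0266]
tool_rot: [-0.117, 0.993, 0.0, -0.0]
ft_force: [0.0, -0.1, -0.7]
grip_width: 0.016
grasp_force: 61.6
```

Request:
{"name": "send_rows", "arguments": {"motion": "1 0 0 0.2 0; 1 0 0 0.4 0; 1 0 0 0.6 0; 1 0 0 0.6 0"}}

```text
clock: 17.9
eef_pos: [0.6275, -0.1009, 0.0217]
tool_rot: [-0.117, 0.993, -0.0, 0.001]
ft_force: [-0.5, 0.1, -0.6]
grip_width: 0.0158
grasp_force: 61.6
```

Request:
{"name": "send_rows", "arguments": {"motion": "1 0.3 0 0.4 0; 1 0.3 0 0.8 0; 1 0.3 0 1.1 0; 1 0.3 0 1.3 0; 1 0.3 0 1.3 0"}}

```text
clock: 18.4
eef_pos: [0.6237, -0.1014, 0.0072]
tool_rot: [-0.117, 0.993, 0.0, -0.0]
ft_force: [-0.2, -0.1, -2.3]
grip_width: 0.0161
grasp_force: 61.6
```

Request:
{"name": "send_rows", "arguments": {"motion": "1 0 0 0.1 0; 1 0 0 0.2 0; 1 0 0 0.25 0; 1 0 0 0.25 0"}}

```text
clock: 18.8
eef_pos: [0.6243, -0.1015, 0.0063]
tool_rot: [-0.117, 0.993, -0.0, 0.0]
ft_force: [-1.8, 1.4, 4.3]
grip_width: 0.0161
grasp_force: 62.4
```

Request:
{"name": "send_rows", "arguments": {"motion": "0.8 0 0 0 0; 0.6 0 0 0 0; 0.4 0 0 0 0; 0.3 0 0 0 0; 0.3 0 0 0 0"}}

```text
clock: 19.3
eef_pos: [0.624, -0.1015, 0.0049]
tool_rot: [-0.117, 0.993, 0.0, -0.0]
ft_force: [0.3, -1.2, -0.1]
grip_width: 0.0304
grasp_force: 0.0
```

Request:
{"name": "send_rows", "arguments": {"motion": "0.3 0 0 -1 0; 0.3 0 0 -3 0; 0.3 0 0 -7 0; 0.3 0 0 -12 0; 0.3 0 0 -17 0"}}

```text
clock: 19.8
eef_pos: [0.6235, -0.1014, 0.1772]
tool_rot: [-0.117, 0.993, 0.0, -0.0]
ft_force: [1.6, -0.3, -0.5]
grip_width: 0.0299
grasp_force: 0.0
```

Request:
{"name": "send_rows", "arguments": {"motion": "0.3 5 0 -3 0; 0.3 10 0 -5 0; 0.3 15 0 -5 0; 0.3 20 0 -5 0; 0.3 22 0 -5 0"}}

```text
clock: 20.3
eef_pos: [0.407, -0.153, 0.2265]
tool_rot: [-0.117, 0.993, -0.0, 0.0]
ft_force: [0.3, -0.2, -0.3]
grip_width: 0.0296
grasp_force: 0.0
```

Run:
```python
from h import *
e,r,o=tcp(); print(e,o['ft_force'])
_,im=snap('top','t4')
cv2.imwrite('pics/t4o.png',cv2.resize(im[120:380,170:560],None,fx=2,fy=2,interpolation=cv2.INTER_CUBIC)[:,:,::-1])
```

```text
[ 0.40704836 -0.15299495  0.22647729] [ 0.3258441  -0.23883118 -0.25989143]
```

View pics/t4o.png

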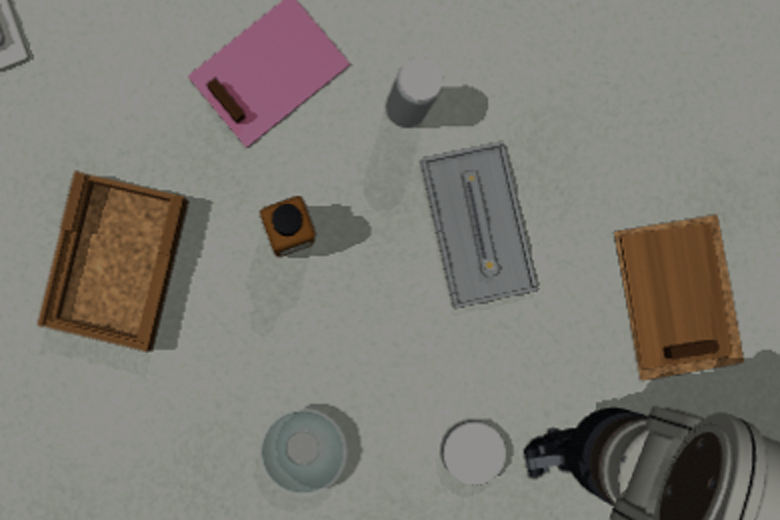

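The razor lies centred in the tray at crop (480,223) and the lid is on the mat at (680,298). The bottle, bowl, tin and can stand where they were.

```bash
python3 -c "
from h import *
print(workorder.job_done())"
```

```text
the job is handed in; nothing more can be done
None
```

The job is handed in: the last top picture shows the lid flat in the middle of the mat and the razor centred in the tray, with the bottle, bowl, tin and can where they started; the hand-in returned no verdict.

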